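# Prime the oil pump of the hand press

### The job

Prime the hand press's oil pump: with the fingertips press the pump's round plunger knob all the way down and let it spring all the way back up, stroke after stroke, until the little tell-tale pin beside it stands fully out of its bush. As soon as the pin is fully out, stop pumping (no further stroke) and take the hand away. Leave the pin itself untouched, and do not pick up or shift the wooden ring, the brass washer, the mallet or the scoop lying around.

Things in the scene. Friction and masses are not known exactly. Their poses are not given: they have to be found in the camera images.
- press: Fixed cast-iron hand press and its oil pump, one piece. Origin on the bench under the middle of the pump block (150 x 60 x 85 mm: x, y, z; z up). The plunger stands at x = -45 mm, the pin at x = +45 mm, both at y = 0. The press frame with its spoked handwheel (165 mm across), 285 mm high, stands round y = -270 mm (x -105 to 105, y -355 to -185 mm); a low copper pipe joins them.
- plunger_top (a point): Centre of the flat top (36 mm across) of the plunger's round black knob (46 mm in diameter, 14 mm thick). It is 134 mm above the bench when up and moves straight down with the plunger.
- plunger (a joint): How far the plunger is pressed down, in m: 0 fully up, 0.014 at the bottom stop. A spring returns it by itself when let go (about 0.3 s); pressing takes about 7 N at the top and 13 N at the bottom, a little more when fast (40 N per m/s).
- pin_top (a point): Centre of the top of the tell-tale pin's brass cap (16 mm in diameter, 8 mm thick), which rises straight out of its bush: 100 mm above the bench when fully in, 140 mm when fully out. Below the cap is an 11 mm shaft, 30 mm long, then a neck 6 mm thick; only when the pin is fully out does the neck show, for 10 mm above the bush.
- pin (a joint): How far the tell-tale pin stands out, in m: 0 in, 0.040 fully out; 0 to 0.016 at the start. A ratchet lifts it while the plunger springs back up, not on the way down: the first full stroke lifts it 5 to 14 mm, to a multiple of 8 mm, each later one by 8 mm, the last to 40 mm; strokes under about 10 mm may lift nothing. Between strokes it stays put.
- bush (a point): Centre of the top face of the pin's steel bush (22 mm in diameter), 92 mm above the bench, fixed; the underside of the pin's cap rests on it when the pin is in.
- ring: Bystander: turned neem-wood ring lying loose on the bench, 90 mm outside, 66 mm inside diameter, 30 mm high, on the side of the pump away from the press frame. Origin at the centre of its underside.
- washer: Bystander: loose brass washer, 32 mm across, 4 mm thick, lying flat on the same side. Origin at the centre of its underside.
- mallet: Bystander: loose walnut mallet lying on its side, head 60 x 110 x 60 mm (x, y, z), handle 20 mm thick reaching to x = -195 mm. Origin under the middle of the head.
- scoop: Bystander: loose horn-coloured acrylic scoop, tray 60 x 90 mm (x, y), 26 mm high, flat handle reaching to y = +115 mm, lying beyond the pin end of the pump. Origin under the middle of the tray.

How it is judged:
On the way, in this order (a step that is already met when the one before it is completed fails the run):
1. the plunger is pressed down (value of joint plunger above 0.01 m and value of joint pin below 0.035 m), for 0.02 s.
2. the pin stands fully out and the plunger is back up (value of joint pin above 0.038 m and value of joint plunger below 0.003 m), for 0.2 s.
At the end, for the whole second after the job is handed in: The tell-tale pin stands out at least 38 of its 40 mm, the plunger is back up within 2 mm, and the ring, washer, mallet and scoop are within 15 mm of where they were (value of joint pin above 0.038 m and value of joint plunger below 0.002 m and distance of each of ring, washer, mallet, scoop from where it was at the start of the episode below 0.015 m); the robot touches nothing.
It fails at once if the plunger is pressed again (more than 5 mm) although the pin is already fully out (value of joint pin above 0.038 m and value of joint plunger above 0.005 m).
It fails at once if the robot touches the tell-tale pin (more than 1 N) (contact force between any of the fingers, the arm and pin above 1 N).
It fails at once if the ring, washer, mallet or scoop is picked up or shifted by more than 15 mm (distance of any of ring, washer, mallet, scoop from where it was at the start of the episode above 0.015 m).
It also fails if it takes over 48 s, if anything falls off the work surface, if the arm or the gripper's body presses on something with over 40 N, if the wrist force passes 120 N, or if a joint passes its speed limit or range.

### The arm

A 6-joint arm with a two-finger parallel gripper is mounted at the origin on the work surface. World frame = base frame: x ahead of the robot, y to its left, z up, the work surface at z = 0. Lengths are in m, angles in rad, forces in N, time in s.
With the tool pointing down it reaches from about 0.3 to 0.775 m from the base axis. Payload 14.6 kg.
Tool frame: the origin (TCP) lies at the very end of the fingers, on their centre line; the grasp point (between the pads) lies 19 mm behind it; y points along the fingers, z is the direction in which the jaws open and shut, and the axes are right-handed (so a half turn about y gives the same grasp; the last joint's range is limited). The gripper opens to 94 mm and grips with 3 to 60 N. Pads are 16 mm wide; open, the fingers measure 119 mm over their backs; the gripper's body (75 mm by 177 mm) begins 78 mm behind the grasp point.
Start: joints at [1.072, 0.3, 1.521, -0, 1.321, -0.067], TCP at [0.23, 0.5, 0.205] pointing down, gripper open.
Joint ranges: [-3.03, 3.03], [-0.79, 2.21], [0.23, 2.52], [-1.04, 4.18], [0, 3.07], [-2.55, 2.55]. Speed limits (rad/s): [2.22, 2.22, 2.57, 3.14, 3.14, 3.14].

### API

Orientations are given as [roll, pitch, yaw] about the fixed x, y, z axes, in that order (R = Rz(yaw) Ry(pitch) Rx(roll)).
In Python, from station import get_obs, camera, job gives the robot as it stands.
- The arm moves only by the tool step_arm, never from a script. Its argument "targets" is a list of rows, each a list of 6 numbers: the shift along the tool's x, y, z in mm, then the turn, a rotation vector about the tool's x, y, z in degrees. In form: [[dx, dy, dz, rx, ry, rz], ...]. A call has 1 to 12 rows; each row shifts and turns the commanded pose from where the row before left it, along the tool's axes as they then stand; what a row does not reach is not made up. A row lasts 1/8 s, in which the tool goes at most 62.5 mm and 10.7 degrees, less where a joint would pass 70% of its speed; a pose out of reach is approached as far as the arm can. A call is refused whole if a number of a shift passes 62.5 or a number of a turn 10.7, either way. A call with a gripper value outside its range is refused whole. "gripper" is the opening, from -1 (shut) to 1 (fully open), set as the call begins (left out, the last holds). The fingers move at their own pace and stop on an object; "squeeze" is the grip in N (left out, the last holds). Time passes only in rows, so rows that do not move let the fingers close. It gives the time, the measured TCP pose, the force and the opening at its end, in the units of the state.
- get_obs(): the state, without advancing time (a new reading comes with each control period).
- camera(name): name is "scene" or "top" or "wrist"; returns a dict with "pixels" (384x512x3 uint8, red, green, blue), "intrinsics" (3x3 intrinsics, pixels), "k1" (the pictures are not rectified: a ray, as slopes to the right and down, at radius r is drawn at 1 + k1 r^2 times it, then the intrinsics apply), "R" (3x3) and "t" (3): a world point X has camera coordinates R X + t; the wrist camera has in their place "tool_from_camera" (4x4, takes a point from camera to tool coordinates, whose origin is the TCP and whose axes are the tool frame's). Camera axes: x right, y down, z forward; pixel columns grow to the right and rows downward; lengths in m; the calibration is good to about 2 mm. A picture is of the moment at which its call begins: read the wrist's pose just before it. There is no depth.
- job.hand_in(): hands the job in, once; it reports no verdict.
The state is a dict: "time_s": time; "qpos": joint angles; "joint_vel": joint speeds; "tau": joint torques, N m; "ee_pos": TCP position; "eef_rot": TCP orientation; "force": force on the tool from outside, world axes, zero at the start; "moment": the same for the moment, N m; "grip_width": finger opening in m.
Only numpy, scipy, OpenCV 4.12 (cv2) and the standard library are available. Lean on these libraries where they do the work, as an engineer would, in place of code of your own. Each camera call takes 0.05 s, during which the arm holds its last target.

## Working session

There is one attempt and no reset: what is moved stays moved. The work goes in short steps, Python scripts to look and compute and a tool call to move; the robot and the scene stay as the last step left them, time stands still between calls to the robot, and variables do not carry over. Pictures are saved under pics/ and viewed, and the job is handed in when it is done.

Besides the shell and the picture viewer there is one more tool, called after "Call:" as name(argument=value, ...), one argument or row to a line, values as JSON. step_arm: Moves the arm, as the interface text tells. Its arguments: {"type":"object","properties":{"targets":{"type":"array","items":{"type":"array","items":{"type":"number"}}},"gripper":{"type":"number"},"squeeze":{"type":"number"}},"required":["targets"]}

```bash
mkdir -p pics; cat > h.py <<'E'
import numpy as np,cv2
from station import get_obs,camera,job
def snap(n,f):
    o=get_obs(); c=camera(n); cv2.imwrite('pics/'+f+'.png',c['pixels'][:,:,::-1]); 
    np.savez('pics/'+f+'.npz',**{k:v for k,v in c.items()},ee=o['ee_pos'],rot=o['eef_rot']); return c,o
E
python3 - <<'E'
from h import *
for n in('scene','top','wrist'):
    c,o=snap(n,n+'0'); print(n,c['intrinsics'],c['k1'],c.get('R'),c.get('t'),c.get('tool_from_camera'))
print(o)
E
```

```text
scene [[497.26344037   0.         254.93958565]
 [  0.         497.26344037 194.99924176]
 [  0.           0.           1.        ]] -0.22027201268405763 [[-0.80896669  0.5877947   0.00838346]
 [ 0.43952061  0.61424825 -0.6553783 ]
 [-0.39037742 -0.52649451 -0.75525426]] [ 0.39142292 -0.33255465  1.57685032] None
top [[350.12780637   0.         258.60740308]
 [  0.         350.12780637 188.86205019]
 [  0.           0.           1.        ]] -0.022065837802289094 [[ 0.01321696 -0.99978522  0.01596339]
 [-0.99181505 -0.01513591 -0.12678256]
 [ 0.12699695 -0.01415705 -0.99180207]] [0.19722228 0.6461263  0.67893698] None
wrist [[329.31533318   0.         254.99556136]
 [  0.         329.31533318 191.80020953]
 [  0.           0.           1.        ]] -0.048590618405706096 None None [[-2.76296948e-04  9.69490477e-01  2.45128819e-01 -6.99049853e-02]
 [-6.80234163e-04 -2.45128954e-01  9.69490244e-01 -1.79035275e-01]
 [ 9.99999730e-01  1.01122198e-04  7.27208926e-04  8.76119186e-04]
 [ 0.00000000e+00  0.00000000e+00  0.00000000e+00  1.00000000e+00]]
{'time_s': 0.1, 'qpos': array([ 1.07238609e+00,  3.00390976e-01,  1.52149335e+00, -1.13037209e-05,
        1.32074038e+00, -6.66150933e-02]), 'joint_vel': array([ 0.00057959, -0.00229689, -0.001894  , -0.00029909,  0.00233115,
        0.001575  ]), 'tau': array([ 6.10006646e-04, -5.32640147e+01, -3.53281975e+01,  7.09775789e-02,
        2.34594400e-02, -7.25219735e-06]), 'ee_pos': array([0.23007582, 0.49930501, 0.20496741]), 'eef_rot': array([-1.57182681e+00,  5.77740525e-05, -4.31792367e-01]), 'force': array([ 0.05658166, -0.2860675 , -0.99031471]), 'moment': array([-0.02753319,  0.05620688,  0.00665534]), 'grip_width': 0.0939943931833548}
```

View pics/scene0.png

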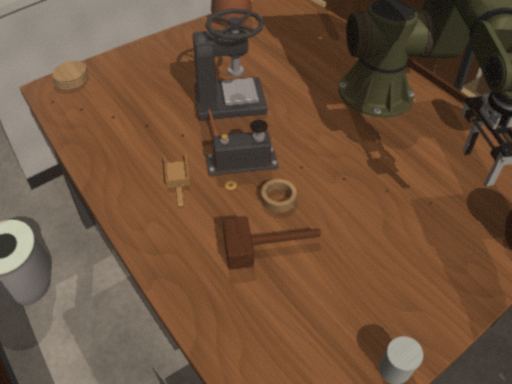

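View pics/top0.png

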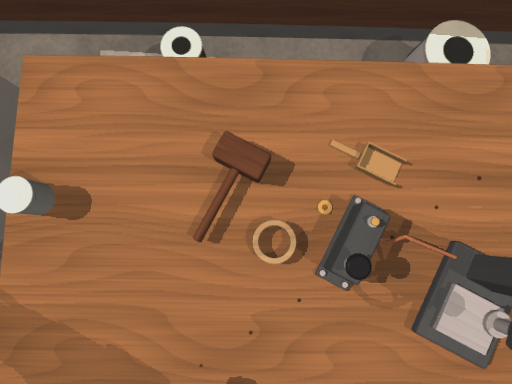

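View pics/wrist0.png

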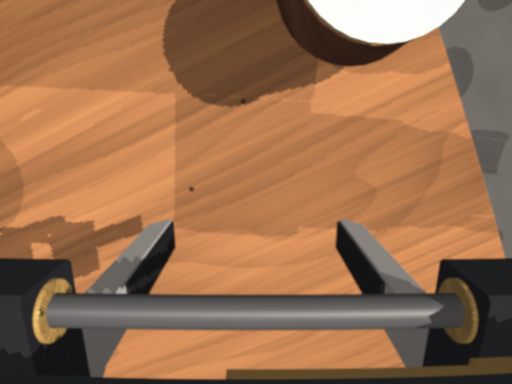

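The top view shows the knob near (358,266) and the pin cap near (374,222). In the scene view they are near (260,126) and (225,138). I'll enlarge both.

```bash
python3 - <<'E'
import cv2,numpy as np
t=cv2.imread('pics/top0.png');s=cv2.imread('pics/scene0.png')
a=cv2.resize(t[180:300,300:420],None,fx=5,fy=5,interpolation=cv2.INTER_CUBIC)
b=cv2.resize(s[100:180,195:285],None,fx=7,fy=7,interpolation=cv2.INTER_CUBIC)
cv2.imwrite('pics/ct.png',a);cv2.imwrite('pics/cs.png',b)
E
```

```text
(no output)
```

View pics/ct.png

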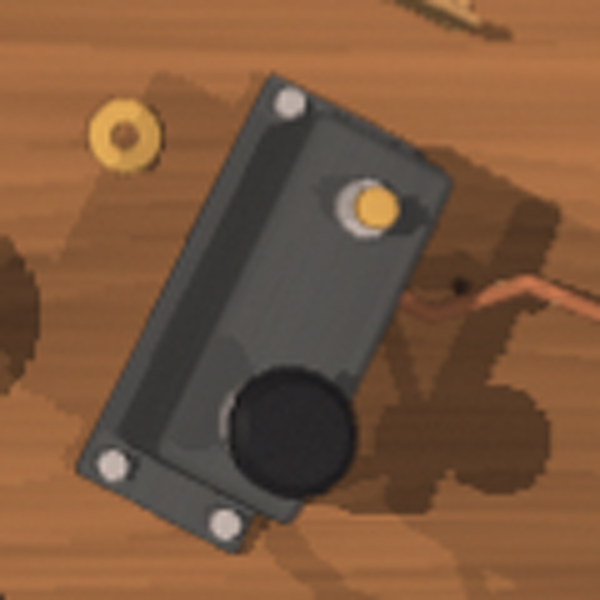

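View pics/cs.png

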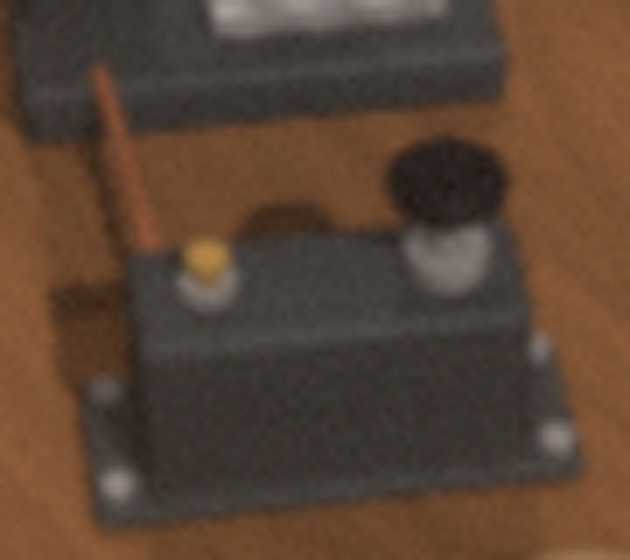

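```bash
cat >> h.py <<'E'
def ray(z,px):
    K,k=z['intrinsics'],float(z['k1'])
    d=cv2.undistortPoints(np.array([[px]],float),K,np.array([k,0,0,0,0]))[0,0]
    v=np.array([d[0],d[1],1.])
    if 'R' in z.files and z['R'].shape==(3,3):
        R,t=z['R'],z['t']; return -R.T@t, R.T@v
    from scipy.spatial.transform import Rotation as Ro
    T=z['tool_from_camera']; Rw=Ro.from_euler('xyz',z['rot']).as_matrix()
    return z['ee']+Rw@T[:3,3], Rw@T[:3,:3]@v
def atz(z,px,h):
    c,v=ray(z,px); return c+v*(h-c[2])/v[2]
def tri(a,b):
    A=np.zeros((3,3));y=np.zeros(3)
    for c,v in(a,b):
        v=v/np.linalg.norm(v);P=np.eye(3)-np.outer(v,v);A+=P;y+=P@c
    return np.linalg.solve(A,y)
def proj(z,X):
    q=z['R']@X+z['t']; s=q[:2]/q[2]; s=s*(1+float(z['k1'])*(s@s)); return z['intrinsics'][:2,:2]@s+z['intrinsics'][:2,2]
E
python3 - <<'E'
from h import *
t=np.load('pics/top0.npz',allow_pickle=True);s=np.load('pics/scene0.npz',allow_pickle=True)
k=(358.2,265.8);ks=(258.4,125.4)
print('knob',atz(t,k,.13),atz(s,ks,.134),tri(ray(t,k),ray(s,ks)))
p=(375,221);ps=(224.3,136.5)
print('cap',tri(ray(t,p),ray(s,ps)))
b=(372.1,221.2);bs=(224.5,141)
print('bush',atz(t,b,.092),atz(s,bs,.092),tri(ray(t,b),ray(s,bs)))
E
```

```text
knob [0.49819944 0.03106958 0.13      ] [0.50136805 0.03717771 0.134     ] [0.49752579 0.03093101 0.12782069]
cap [ 0.57727952 -0.00961254  0.10193902]
bush [ 0.57809774 -0.00854639  0.092     ] [ 0.58002099 -0.00298754  0.092     ] [ 0.57744478 -0.009471    0.08628267]
```

The knob to bush distance comes out at 89.5 mm against 90 expected, and the press yaw is about -26.5°. The tool is already at nearly that yaw. I'll move above the knob and check with the wrist camera.

Call:
step_arm(
  targets=[
    [36.5,0,-26,0,0,0],
    [36.5,0,-26,0,0,0],
    [36.5,0,-26,0,0,0],
    [36.5,0,-26,0,0,0],
    [36.5,0,-26,0,0,0],
    [36.5,0,-26,0,0,0],
    [36.5,0,-26,0,0,0],
    [36.5,0,-26,0,0,0],
    [36.5,0,-26,0,0,0],
    [36.5,0,-26,0,0,0],
    [36.5,0,-26,0,0,0],
    [36.5,0,-26,0,0,0],
  ],
)

```text
time_s: 1.65
ee_pos: [0.4979, 0.0314, 0.2053]
eef_rot: [-1.571, 0.0, -0.432]
force: [0.6, 0.3, 0.6]
grip_width: 0.094
```

Call:
step_arm(
  targets=[
    [0,0,0,0,0,0],
    [0,0,0,0,0,0],
  ],
)

```text
time_s: 1.9
ee_pos: [0.4971, 0.0331, 0.2052]
eef_rot: [-1.571, 0.001, -0.432]
force: [-0.2, 0.4, -0.2]
grip_width: 0.0939
```

```bash
python3 - <<'E'
from h import *
c,o=snap('wrist','wrist1'); print(o['ee_pos'],o['eef_rot'],o['time_s'],o['force'])
E
```

```text
[0.49708976 0.03311618 0.20520377] [-1.57092668e+00  6.16112628e-04 -4.32081208e-01] 1.9 [-0.20938533  0.38890971 -0.24948604]
```

View pics/wrist1.png

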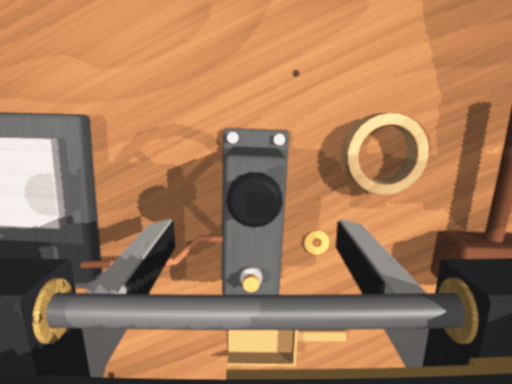

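The knob is centred near (254.5,199), the pin cap near (251,283), and the pump block is upright in the picture.

```bash
python3 - <<'E'
from h import *
w=np.load('pics/wrist1.npz',allow_pickle=True)
print(atz(w,(254.5,199),.131),atz(w,(251,283),.108),atz(w,(251,274),.092))
im=cv2.imread('pics/wrist1.png');cv2.imwrite('pics/w1c.png',cv2.resize(im[150:310,180:340],None,fx=3.7,fy=3.7,interpolation=cv2.INTER_CUBIC))
E
```

```text
[0.49736923 0.03371728 0.131     ] [ 0.57564761 -0.00601356  0.108     ] [ 0.57491102 -0.00586702  0.092     ]
```

View pics/w1c.png

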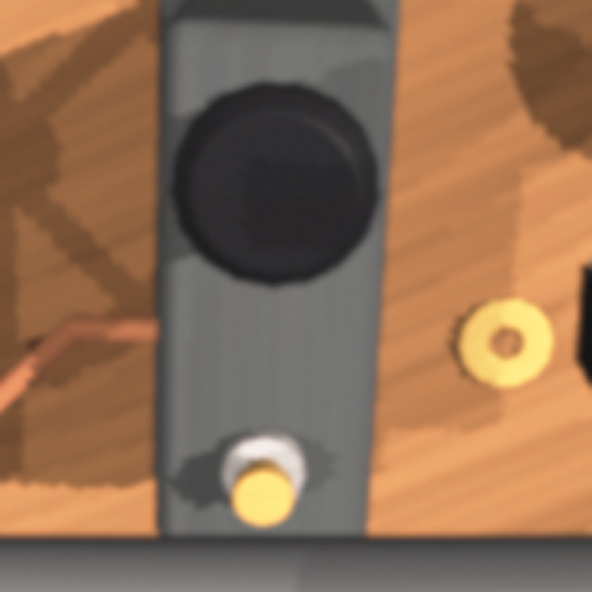

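Call:
step_arm(
  targets=[
    [0,0,0,0,0,0],
    [0,0,0,0,0,0],
    [0,0,0,0,0,0],
    [0,0,0,0,0,0],
    [0,0,0,0,0,0],
    [0,20,0,0,0,0],
    [0,20,0,0,0,0],
    [0,20,0,0,0,0],
    [0,0,0,0,0,0],
  ],
  gripper=-1,
  squeeze=20,
)

```text
time_s: 3.08
ee_pos: [0.4968, 0.0328, 0.1445]
eef_rot: [-1.572, 0.002, -0.432]
force: [-0.1, 0.2, -0.5]
grip_width: 0.0077
```

```bash
python3 - <<'E'
from h import *
for n in('scene','top','wrist'): c,o=snap(n,n+'2')
print(o['ee_pos'],o['force'],o['grip_width'])
t=cv2.imread('pics/top2.png');s=cv2.imread('pics/scene2.png');w=cv2.imread('pics/wrist2.png')
f=lambda i,k:cv2.resize(i,None,fx=k,fy=k,interpolation=cv2.INTER_CUBIC)
cv2.imwrite('pics/m2.png',np.hstack([f(t[190:290,320:420],4),f(s[90:190,190:290],4)]))
E
```

```text
[0.49768097 0.03284037 0.14610989] [0.76633518 0.28706129 0.49267106] 0.0011934068896085688
```

View pics/m2.png

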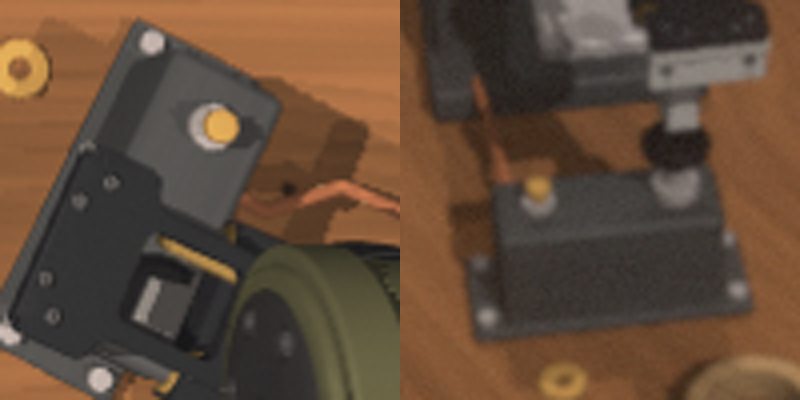

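View pics/wrist2.png

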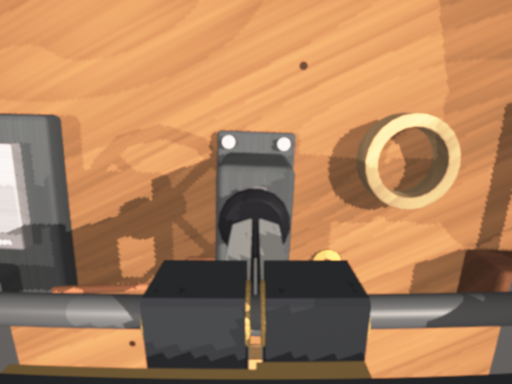

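The fingers are centred over the knob, and the pin is visible in both fixed cameras. First stroke down.

Call:
step_arm(
  targets=[
    [0,9,0,0,0,0],
    [0,9,0,0,0,0],
    [0,9,0,0,0,0],
    [0,0,0,0,0,0],
  ],
)

```text
time_s: 3.72
ee_pos: [0.498, 0.0328, 0.1201]
eef_rot: [-1.57, -0.002, -0.432]
force: [-6.7, 0.0, 22.9]
grip_width: 0.0004
```

It reached the bottom stop: z is 0.120 and the force is 23 N. Now release.

Call:
step_arm(
  targets=[
    [0,-9,0,0,0,0],
    [0,-9,0,0,0,0],
    [0,-9,0,0,0,0],
    [0,0,0,0,0,0],
    [0,0,0,0,0,0],
  ],
)

```text
time_s: 4.35
ee_pos: [0.4972, 0.0328, 0.145]
eef_rot: [-1.571, 0.001, -0.432]
force: [-0.0, 0.5, -1.6]
grip_width: 0.0004
```

```bash
cat > look.py <<'E'
from h import *
import sys
n=sys.argv[1]
for q in('scene','top'): c,o=snap(q,q+n)
print(o['ee_pos'],o['force'],o['time_s'])
t=cv2.imread(f'pics/top{n}.png');s=cv2.imread(f'pics/scene{n}.png')
f=lambda i,k:cv2.resize(i,None,fx=k,fy=k,interpolation=cv2.INTER_CUBIC)
cv2.imwrite(f'pics/m{n}.png',np.hstack([f(t[200:250,350:400],8),f(s[110:160,205:255],8)]))
E
python3 look.py 3; python3 - <<'E'
from h import *
# predicted pin cap pixels: bush xy from both cams individually
t=np.load('pics/top0.npz',allow_pickle=True);s=np.load('pics/scene0.npz',allow_pickle=True)
B=atz(t,(372.1,221.2),.092);C=atz(s,(224.5,141),.092)
for p in(0,.008,.016,.024,.032,.04):
    a=proj(t,np.array([B[0],B[1],.1+p]));b=proj(s,np.array([C[0],C[1],.1+p]))
    print(p,(a-[350,200])*8+3.5,(b-[205,110])*8+[403.5,3.5])
E
```

```text
[0.49716972 0.03284131 0.14500982] [ 0.64563181  0.86235682 -0.2646814 ] 4.4
0 [191.81982427 171.88931274] [558.61281833 233.27702166]
0.008 [203.62077281 170.64879612] [557.72000441 214.89391232]
0.016 [215.71323302 169.37733705] [556.82154593 196.34911018]
0.024 [228.10810882 168.07376653] [555.91743221 177.64104818]
0.032 [240.81685305 166.73685606] [555.0076543  158.76815466]
0.04 [253.85150237 165.3653139 ] [554.09220507 139.72885422]
```

View pics/m3.png

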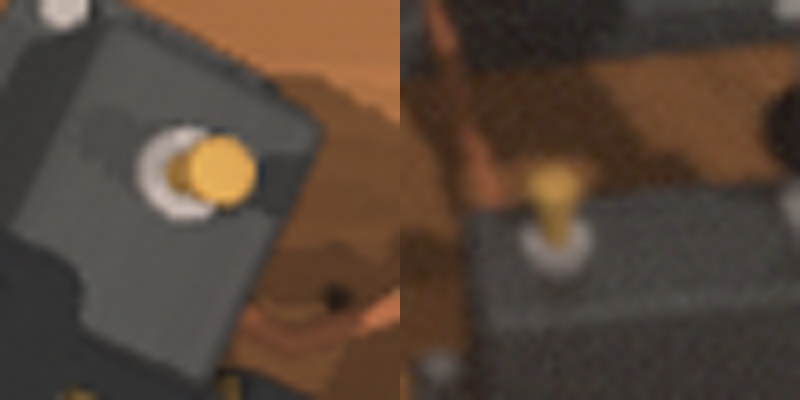

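The cap is 37 px from the bush centre in the top view. 16 mm predicts 36 and 24 mm predicts 48, so the pin stands at 16 mm and about three more strokes are needed. Next stroke.

Call:
step_arm(
  targets=[
    [0,9,0,0,0,0],
    [0,9,0,0,0,0],
    [0,9,0,0,0,0],
    [0,0,0,0,0,0],
    [0,-9,0,0,0,0],
    [0,-9,0,0,0,0],
    [0,-9,0,0,0,0],
    [0,0,0,0,0,0],
    [0,0,0,0,0,0],
  ],
)

```text
time_s: 5.58
ee_pos: [0.4971, 0.0328, 0.145]
eef_rot: [-1.571, 0.001, -0.432]
force: [-0.4, 0.1, -0.1]
grip_width: 0.0005
```

```bash
python3 look.py 4
```

```text
[0.4971417  0.03285032 0.14495013] [0.57886216 0.19260046 0.0362717 ] 5.625
```

View pics/m4.png

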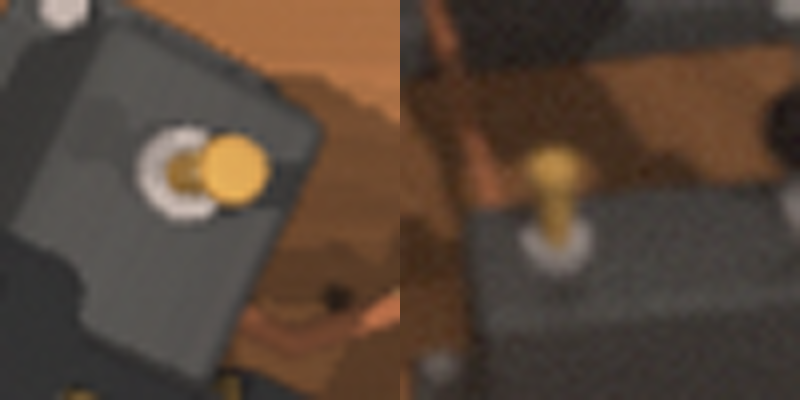

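The cap moved from 221 to 234 px, one 8 mm step, so the pin is at 24 mm. Next stroke.

Call:
step_arm(
  targets=[
    [0,9,0,0,0,0],
    [0,9,0,0,0,0],
    [0,9,0,0,0,0],
    [0,0,0,0,0,0],
    [0,-9,0,0,0,0],
    [0,-9,0,0,0,0],
    [0,-9,0,0,0,0],
    [0,0,0,0,0,0],
    [0,0,0,0,0,0],
  ],
)

```text
time_s: 6.8
ee_pos: [0.4971, 0.0328, 0.145]
eef_rot: [-1.571, 0.001, -0.432]
force: [-0.5, 0.3, -0.5]
grip_width: 0.0003
```

```bash
python3 look.py 5
```

```text
[0.49714401 0.03283111 0.1449361 ] [ 0.38684056 -0.15871963 -0.39869964] 6.85
```

View pics/m5.png

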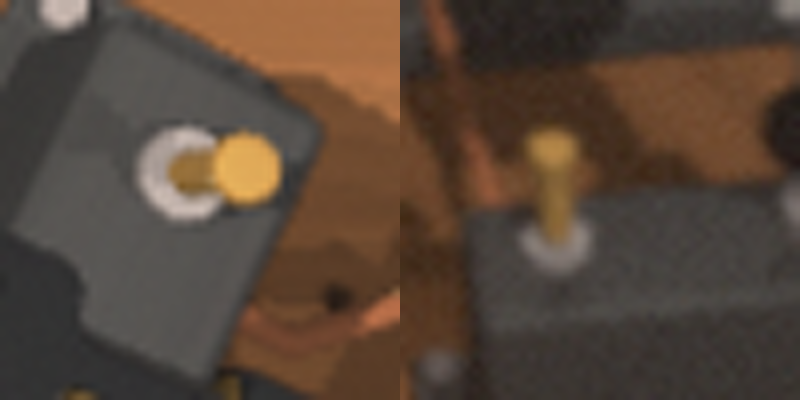

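The cap is at 247 px, a 63 px offset. 32 mm predicts 61 and 40 mm predicts 74, and no thin neck shows, so the pin is at 32 mm. One more stroke.

Call:
step_arm(
  targets=[
    [0,9,0,0,0,0],
    [0,9,0,0,0,0],
    [0,9,0,0,0,0],
    [0,0,0,0,0,0],
    [0,-9,0,0,0,0],
    [0,-9,0,0,0,0],
    [0,-9,0,0,0,0],
    [0,0,0,0,0,0],
    [0,0,0,0,0,0],
  ],
)

```text
time_s: 8.02
ee_pos: [0.4971, 0.0328, 0.145]
eef_rot: [-1.571, 0.001, -0.432]
force: [-0.3, 0.3, -1.4]
grip_width: 0.0004
```

```bash
python3 look.py 6
```

```text
[0.49714196 0.03284121 0.14495211] [-0.30349101 -0.17119079 -0.00940504] 8.075
```

View pics/m6.png

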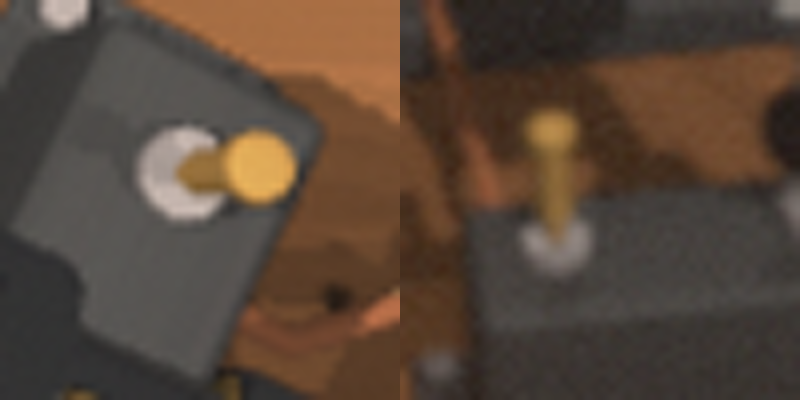

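The cap is now at about 260 px, a 76 px offset where 40 mm was expected at 74–76. The thin neck shows at the bush, so the pin is fully out. Now I'll take the hand up and away.

Call:
step_arm(
  targets=[
    [0,-20,0,0,0,0],
    [0,-30,0,0,0,0],
    [0,-30,0,0,0,0],
    [0,-20,0,0,0,0],
    [-30,0,0,0,0,0],
    [-30,0,0,0,0,0],
    [-30,0,0,0,0,0],
    [0,0,0,0,0,0],
    [0,0,0,0,0,0],
  ],
)

```text
time_s: 9.25
ee_pos: [0.4161, 0.0704, 0.2454]
eef_rot: [-1.571, -0.0, -0.432]
force: [-0.4, -0.9, -1.7]
grip_width: 0.0004
```

```bash
python3 look.py 7; python3 - <<'E'
import cv2,numpy as np
s=cv2.imread('pics/scene7.png');s0=cv2.imread('pics/scene0.png')
f=lambda i:cv2.resize(i[80:280,140:330],None,fx=2,fy=2,interpolation=cv2.INTER_CUBIC)
cv2.imwrite('pics/f7.png',np.hstack([f(s0),f(s)]))
E
```

```text
[0.41612863 0.0702849  0.24530292] [ 0.35522985  0.1051574  -0.99977401] 9.3
```

View pics/f7.png

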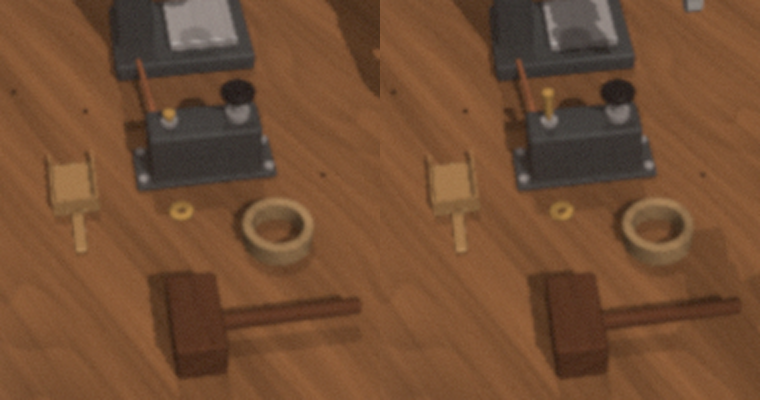

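View pics/m7.png

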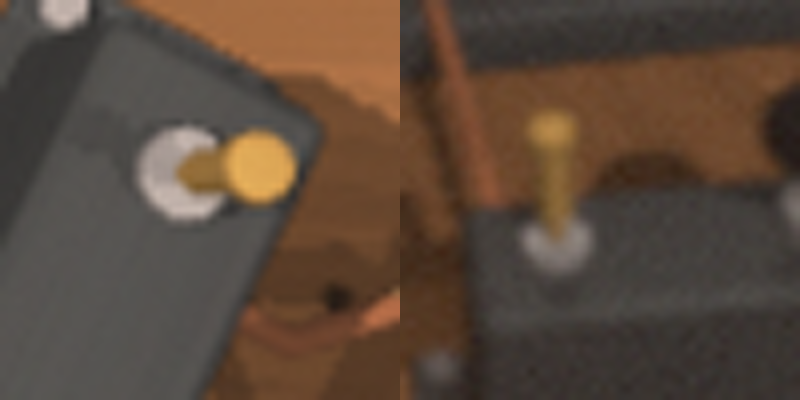

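The pin is fully out, the knob is back at its starting place, the bystanders haven't moved, and the hand is clear. Handing in.

```bash
python3 -c "
from station import job
print(job.hand_in())"
```

```text
the job is handed in; nothing more can be done
None
```

I primed the pump with four full strokes of the closed fingertips, then took the hand up and away and handed the job in at about 9.3 s. The interface reports no verdict.

- **Strokes:** I read the force only at the bottom of the first stroke: 23 N at z = 0.120 m, which is the stop. The other three used the same commanded travel. The pin read 16, 24, 32 and then 40 mm after the four strokes.
- **Pin:** In the last pictures its cap sits where 40 mm predicts, to within about 1 mm, and the thin neck shows above the bush.
- **Plunger:** The knob is back where it was in the starting picture. I compared this by eye and did not measure it.
- **Bystanders:** The ring, washer, mallet and scoop look unmoved in the before and after pictures, also by eye. The hand is clear of everything, at z = 0.245 m.
- **Disagreement:** The scene camera placed the knob about 6 mm from where the top and wrist cameras did. I used the other two, and the fingers met the knob centrally.

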